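Load the drying plate from the spring dish dispenser and start its timer

ROBOT

A 6-joint arm with a two-finger parallel gripper is mounted at the origin on the work surface. World frame = base frame: x ahead of the robot, y to its left, z up, the work surface at z = 0. Lengths are in m, angles in rad, forces in N, time in s.
With the tool pointing down it reaches from about 0.3 to 0.875 m from the base axis. Payload 6.4 kg.
Tool frame: the origin (TCP) lies midway between the tips of the shut fingers; the grasp point (between the pads) lies 19 mm behind it (ctrl.tcp_to_grasp is the distance from the TCP to the grasp point, in m); z points along the fingers, y is the direction in which the jaws open and shut (so a half turn about z gives the same grasp; the last joint's range is limited). The gripper opens to 85 mm and grips with 20 to 120 N. Pads are 22 mm wide; open, the fingers measure 114 mm over their backs; the gripper's body (76 mm by 85 mm) begins 54 mm behind the grasp point. The pads swing forward as they close: fully open they stand 13 mm farther back than shut.
Start: joints at [-1.338, 0.181, 1.607, -0, 1.354, -0.206], TCP at [0.244, -0.521, 0.231] pointing down, gripper open.
Joint ranges: [-2.99, 2.99], [-0.89, 2.07], [0.3, 2.58], [-1.14, 4.28], [0, 2.63], [-3.12, 3.12]. Speed limits (rad/s): [2.57, 2.57, 3.01, 3.14, 3.14, 3.14].

INTERFACE

Orientations are given as a unit quaternion [w, x, y, z].
In Python, from bench import monitor, imaging, order, spotter, ctrl gives the robot as it stands.
- The arm moves only by the shell command python3 -m pendant 'ROWS'. ROWS is JSON, a list that holds one entry, the list of rows, each a list of 5 numbers: the shift along the world's x, y, z in mm, then the turn about the world's z in degrees, then the finger opening in mm, from 0 to 85.4. A call has 1 to 8 rows; each row shifts and turns the commanded pose from where the row before left it; what a row does not reach is not made up. A row lasts 1/8 s, in which the tool goes at most 62.5 mm and 10.7 degrees, less where a joint would pass 70% of its speed; a pose out of reach is approached as far as the arm can. A call with a gripper value outside its range is refused whole. The fingers move at their own pace and stop on an object; the grip force is fixed at half the most. Time passes only in rows, so rows that do not move let the fingers close. It gives the time, the measured TCP pose, the force and the opening at its end, in the units of the state.
- monitor.get_obs(): the state, without advancing time (a new reading comes with each control period).
- imaging.camera(name): name is "scene" or "side" or "wrist"; returns a dict with "img" (420x560x3 uint8, red, green, blue), "vfov" (degrees; the focal length in pixels is half the picture's height over the tangent of half this angle, whatever the lens; pixels are square), "cx", "cy" (the principal point, pixels), "origin" and "orientation" of the camera in the world. Camera axes: x right, y down, z forward; pixel columns grow to the right and rows downward; lengths in m; the calibration is good to about 2 mm. A picture is of the moment at which its call begins. There is no depth.
- order.hand_in(): hands the job in, once; it reports no verdict.
Trained networks look in the newest picture that a camera, given by its name, has taken for a name from the list of things; names that differ only in an ending like _2 or _b are one class to them, and where a whole thing is asked for, a point or a joint stands for the part that bears it (a point fixed in the world has none). Each returns a list of dicts, best first, with "confidence" (0 to 1); they miss things now and then, are a little off and sometimes report something else, mostly with a low value. They report only what shows in the picture. A call takes as long as a camera call. They do not tell look-alikes from the thing itself.
- spotter.recognise(camera, thing): "at" ([x, y, z] in m, in the coordinates of the camera as it stood for that picture, good to about 4 mm: the middle of the surface that is visible of it).
- spotter.tip_of(camera, thing): "at" ([x, y, z] in m, in the coordinates of the camera as it stood for that picture, good to about 4 mm: a listed point, or the origin of a listed thing).
The state is a dict: "time_s": time; "q": joint angles; "dq": joint speeds; "joint_efforts": joint torques, N m; "eef_pos": TCP position; "eef_rot": TCP orientation; "wrist_force": force on the tool from outside, world axes, zero at the start; "torque": the same for the moment, N m; "opening": opening from 0.0 (shut) to 1.0 (fully open).
Only numpy, scipy, OpenCV 4.12 (cv2) and the standard library are available. Lean on these libraries where they do the work, as an engineer would, in place of code of your own. Each camera call takes 0.05 s, during which the arm holds its last target. There are 200 camera calls.

TASK

Start a drying batch: twist the cap of the clear spring dispenser anticlockwise to its stop, lift it off and set it down on the bench, then fill the three white rings of the drying plate with plain dishes from the dispenser and put each blue sample dish that waits on the bench in a blue ring, one to a ring, upright and centred. When all of them are on the plate, turn the small inner knob until its red pointer meets the red mark (30 minutes), without moving the temperature collar around it, and leave the other things on the bench alone.

Things in the scene. Friction and masses are not known exactly. Their poses are not given: they have to be found in the camera images.
- dispenser: Fixed dish dispenser: aluminium foot 96 mm across, 12 mm thick, origin under its centre; on it an upright clear tube 66 mm outside, 57.5 mm inside, mouth 105 mm above the bench. Round the mouth, from it to 21 mm below, an aluminium bayonet collar 80 mm across (three tabs; the first on the dispenser's +x, and three stop blocks). Four plain dishes lie in it on a sprung orange carriage.
- dispenser_mouth (a point): Centre of the tube's mouth, 105 mm above the bench. With the cap off, the soft spring (27 N/m) always brings the top dish's upper 14.5 mm above the mouth, to be gripped by its sides there; when it is lifted away, the next rises to the same height within 1 s. The locked cap holds the stack down, below the mouth.
- cap_grip (a point): Middle of the orange grip bar (46 mm along this x axis, 14 wide, 26 tall) of the grey cap, loose, 150 g, z up: 13 mm above its disc (93 mm across), 38 mm above the underside of its three feet. At first locked on the collar, the bar within 6 deg of the dispenser's x. Turned anticlockwise from above by 40 deg or more (60 ideal, stop near 70) it lifts out, clear after 30 mm. Stands on its feet.
- dish1_mid (a point): Centre (half-way up) of a plain covered aluminium dish, 54 mm across, 18 mm tall, 50 g, z up; one of the four that lie flat on one another in the dispenser at first; its height tells which is on top. Three are needed; the fourth is not wanted and can stay.
- dish2_mid (a point): Centre (half-way up) of a plain covered aluminium dish, 54 mm across, 18 mm tall, 50 g, z up; one of the four that lie flat on one another in the dispenser at first; its height tells which is on top. Three are needed; the fourth is not wanted and can stay.
- dish3_mid (a point): Centre (half-way up) of a plain covered aluminium dish, 54 mm across, 18 mm tall, 50 g, z up; one of the four that lie flat on one another in the dispenser at first; its height tells which is on top. Three are needed; the fourth is not wanted and can stay.
- dish4_mid (a point): Centre (half-way up) of a plain covered aluminium dish, 54 mm across, 18 mm tall, 50 g, z up; one of the four that lie flat on one another in the dispenser at first; its height tells which is on top. Three are needed; the fourth is not wanted and can stay.
- sample1_mid (a point): Centre (half-way up) of a sample dish: covered, 54 mm across, 18 mm tall, 50 g, with a blue side and blue lid, z up; on the bench at first. None if absent: one to three are there.
- sample2_mid (a point): Centre (half-way up) of a sample dish: covered, 54 mm across, 18 mm tall, 50 g, with a blue side and blue lid, z up; on the bench at first. None if absent: one to three are there.
- sample3_mid (a point): Centre (half-way up) of a sample dish: covered, 54 mm across, 18 mm tall, 50 g, with a blue side and blue lid, z up; on the bench at first. None if absent: one to three are there.
- white1 (a point): Centre of a white ring (57 mm inside) painted on the dark drying plate, 70 mm above the bench; z up, y along its row (rings 82 mm apart), x from the control deck to the plate; the white row is 72 mm farther along x than the blue. A steel rim 8 mm high and 5 mm thick runs round the plate, 54 mm beyond the rings' centres in x, 58 mm in y. Fixed white housing 280 (x) by 300 mm, its centre 9 mm before the middle blue ring's.
- white2 (a point): Centre of a white ring (57 mm inside) painted on the dark drying plate, 70 mm above the bench; z up, y along its row (rings 82 mm apart), x from the control deck to the plate; the white row is 72 mm farther along x than the blue. A steel rim 8 mm high and 5 mm thick runs round the plate, 54 mm beyond the rings' centres in x, 58 mm in y. Fixed white housing 280 (x) by 300 mm, its centre 9 mm before the middle blue ring's.
- white3 (a point): Centre of a white ring (57 mm inside) painted on the dark drying plate, 70 mm above the bench; z up, y along its row (rings 82 mm apart), x from the control deck to the plate; the white row is 72 mm farther along x than the blue. A steel rim 8 mm high and 5 mm thick runs round the plate, 54 mm beyond the rings' centres in x, 58 mm in y. Fixed white housing 280 (x) by 300 mm, its centre 9 mm before the middle blue ring's.
- blue1 (a point): Centre of a blue ring (57 mm inside) painted on the dark drying plate, 70 mm above the bench; z up, y along its row (rings 82 mm apart), x from the control deck to the plate; the white row is 72 mm farther along x than the blue. A steel rim 8 mm high and 5 mm thick runs round the plate, 54 mm beyond the rings' centres in x, 58 mm in y. Fixed white housing 280 (x) by 300 mm, its centre 9 mm before the middle blue ring's.
- blue2 (a point): Centre of a blue ring (57 mm inside) painted on the dark drying plate, 70 mm above the bench; z up, y along its row (rings 82 mm apart), x from the control deck to the plate; the white row is 72 mm farther along x than the blue. A steel rim 8 mm high and 5 mm thick runs round the plate, 54 mm beyond the rings' centres in x, 58 mm in y. Fixed white housing 280 (x) by 300 mm, its centre 9 mm before the middle blue ring's.
- blue3 (a point): Centre of a blue ring (57 mm inside) painted on the dark drying plate, 70 mm above the bench; z up, y along its row (rings 82 mm apart), x from the control deck to the plate; the white row is 72 mm farther along x than the blue. A steel rim 8 mm high and 5 mm thick runs round the plate, 54 mm beyond the rings' centres in x, 58 mm in y. Fixed white housing 280 (x) by 300 mm, its centre 9 mm before the middle blue ring's.
- timer (a joint): On the control deck, 60 mm above the bench on the -x side of the plate: angle of the inner (timer) knob in rad: 0 at its lower end stop, growing clockwise seen from above, upper stop at 4.71; the red pointer meets the long red mark on the deck (30 minutes; towards the rings) at 2.356. Starts between 0 and 0.9, stays where it is left, takes about 0.03 N m to turn.
- timer_grip (a point): On the axis of the inner knob, at the height to grip: a grey fluted knob 24 mm across, 28 mm tall, standing 28 mm above the collar; this point is 12 mm below its top and 16 mm above its foot. The top of the collar is 17 mm below this point.
- temp_mark (a point): The yellow mark, 22 mm from the axis, on top of the black temperature collar: 48 mm across and 12 mm tall, under and around the foot of the inner knob on the same axis. The collar turns as easily as the knob and must stay as found.
- roll: Bystander: standing white paper roll, 60 mm across, 80 mm tall; origin under its centre.
- jar: Bystander: amber jar, 60 mm across, 95 mm tall; origin under its centre.
- brush: Bystander: brush 170 mm long, lying on the bench.
- weight: Bystander: steel check weight, 38 mm across, 68 mm tall; origin under its centre.
- vial: Bystander: small glass vial with blue cap, 28 mm across, 60 mm tall; origin under its centre.
Things that resemble listed ones, but are neither listed nor needed, are in the scene too. What is shaped like the part that bears sample3_mid but brown is not meant.

How it is judged:
By the outcome, as a careful person would: the job done as asked, in the order asked, and still so for the second after the job is handed in, with the robot touching nothing.
Of sample1, sample2, sample3 only 1 to 3 are there at a start; the rules pass over those that are not, and their reading is None.
At some moment in a run one of sample1, sample2, sample3 may be knocked a few centimetres aside while the robot is not near it.
Once in a run the grip may slacken for a moment while it holds something.
It also fails if it takes over 210 s, if anything falls off the work surface, if the arm or the gripper's body presses on something with over 40 N, if the wrist force passes 120 N, or if a joint passes its speed limit or range.

## Working session

There is one attempt and no reset: what is moved stays moved. The work goes in short steps, Python scripts to look and compute and a shell command to move; the robot and the scene stay as the last step left them, time stands still between calls to the robot, and variables do not carry over. Pictures are saved under pics/ and viewed, about 12 in all and at most 16, crops included, and the job is handed in when it is done.

```bash
ls; mkdir -p pics; cat > h.py <<'E'
import numpy as np, cv2
from scipy.spatial.transform import Rotation as R
from bench import monitor, imaging, order, spotter, ctrl
def cam(n):
    c=imaging.camera(n); o=c["orientation"]; c["R"]=R.from_quat([o[1],o[2],o[3],o[0]]).as_matrix() if np.size(o)==4 else np.array(o)
    c["o"]=np.array(c["origin"]); c["f"]=c["img"].shape[0]/2/np.tan(np.radians(c["vfov"])/2); return c
def save(c,p,crop=None,s=1):
    im=c["img"][:,:,::-1]
    if crop: im=im[crop[1]:crop[3],crop[0]:crop[2]]
    cv2.imwrite("pics/"+p,cv2.resize(im,None,fx=s,fy=s,interpolation=cv2.INTER_CUBIC))
def find(c,n,t,f="tip_of",k=4):
    return [(np.round(c["o"]+c["R"]@np.array(d["at"]),4),round(d["confidence"],2)) for d in getattr(spotter,f)(n,t)[:k]]
def proj(c,P):
    p=c["R"].T@(np.array(P)-c["o"]); return c["cx"]+c["f"]*p[0]/p[2], c["cy"]+c["f"]*p[1]/p[2]
def ray(c,u,v,z):
    d=c["R"]@np.array([(u-c["cx"])/c["f"],(v-c["cy"])/c["f"],1]); return np.round(c["o"]+d*(z-c["o"][2])/d[2],4)
def st():
    s=monitor.get_obs(); print("t",s["time_s"],"p",np.round(s["eef_pos"],4),"yaw",yaw(s),"F",np.round(s["wrist_force"],1),"op",np.round(s["opening"],3)); return s
def yaw(s):
    q=s["eef_rot"]; m=R.from_quat([q[1],q[2],q[3],q[0]]).as_matrix(); return round(float(np.degrees(np.arctan2(m[1,1],m[0,1]))),1)  # direction of jaw axis y
E
python3 - <<'E'
from h import *
s=st(); print(s["eef_rot"],ctrl.tcp_to_grasp)
for n in ["scene","side"]:
    c=cam(n); save(c,n+"0.png",s=1.4); print(n,c["o"],c["f"])
    for t in ["dispenser","dispenser_mouth","cap_grip","sample1_mid","white1","blue1","timer_grip","temp_mark","roll","jar","weight","vial","brush"]:
        print(t,*[(list(map(float,a)),b) for a,b in find(c,n,t,k=6)])
E
```

```text
pics
t 0.0 p [ 0.2442 -0.52    0.2304] yaw -64.9 F [-0.3  0.9 -0.2] op 0.996
[-9.02652126e-04  9.76029385e-01  2.17636909e-01 -2.11903341e-05] 0.0187
scene [1.03257008 0.62899581 0.72321113] 379.9662952078366
dispenser ([0.477, 0.1857, -0.0004], 0.91)
dispenser_mouth
cap_grip ([0.4782, 0.1854, 0.1256], 0.96)
sample1_mid
white1 ([0.6345, -0.1191, 0.072], 0.8) ([0.6261, -0.0373, 0.0711], 0.72) ([0.6483, -0.1919, 0.0667], 0.7) ([0.4785, 0.1837, 0.0013], 0.35)
blue1 ([0.5478, -0.045, 0.0718], 0.94) ([0.5794, -0.2107, 0.073], 0.93) ([0.5618, -0.13, 0.0657], 0.61)
timer_grip ([0.48, -0.2205, 0.0877], 0.38)
temp_mark ([0.4865, -0.2031, 0.072], 0.5)
roll ([0.5005, -0.486, -0.0014], 0.37)
jar ([0.4976, -0.4877, -0.0018], 0.7) ([0.5476, -0.0459, 0.0711], 0.54)
weight ([0.7709, 0.0913, -0.0035], 0.73)
vial
brush ([0.3015, 0.3212, 0.002], 0.96)
side [ 0.01132728 -1.18416089  0.8492599 ] 479.5649871520064
dispenser ([0.5728, -0.2108, 0.0717], 0.74)
dispenser_mouth ([0.4921, -0.4822, -0.001], 0.22)
cap_grip ([0.4846, -0.2037, 0.0673], 0.18)
sample1_mid
white1 ([0.6158, -0.0349, 0.0685], 0.75) ([0.6365, -0.1145, 0.0639], 0.66) ([0.6429, -0.1981, 0.0686], 0.56) ([0.4848, -0.2037, 0.0706], 0.51)
blue1 ([0.5614, -0.1256, 0.0651], 0.97) ([0.5738, -0.2127, 0.0694], 0.91) ([0.5486, -0.0443, 0.0652], 0.58)
timer_grip ([0.4734, -0.2229, 0.09], 0.42)
temp_mark ([0.4859, -0.2034, 0.0731], 0.52)
roll ([0.7513, 0.2165, -0.0043], 0.62) ([0.5607, -0.1265, 0.0667], 0.35)
jar ([0.4947, -0.4818, -0.0036], 0.62) ([0.6135, 0.2816, 0.0109], 0.19)
weight ([0.7686, 0.0959, -0.0003], 0.62)
vial ([0.3988, -0.4677, -0.0008], 0.63)
brush ([0.3044, 0.315, -0.0014], 0.58) ([0.5629, -0.1228, 0.0635], 0.24)
```

View pics/scene0.png

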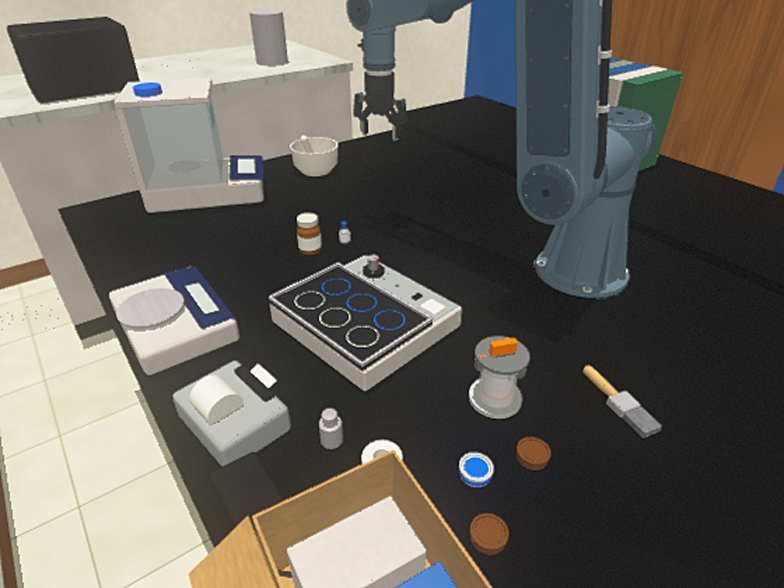

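View pics/side0.png

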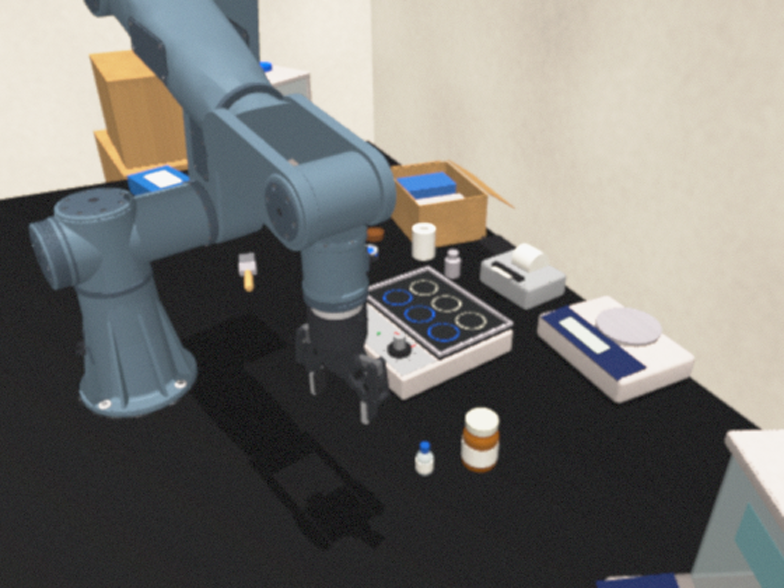

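The scene shows one blue sample dish at about (477,469), with brown look-alikes at (533,453) and (489,533). The capped dispenser is at (500,370), and the plate and knob are clear. The scene and side reports agree. I'll move toward the dispenser.

```bash
python3 -m pendant '[[[18,54,10,0,85],[18,54,10,0,85],[18,54,10,0,85],[18,54,10,0,85],[18,54,10,0,85],[18,54,10,0,85],[18,54,10,0,85],[18,54,10,0,85]]]'
python3 -m pendant '[[[18,54,10,0,85],[18,54,10,0,85],[18,54,0,0,85],[18,54,0,0,85],[10,54,0,0,85],[0,0,0,0,85]]]'
python3 - <<'E'
from h import *
st()
c=cam("scene")
for u,v in [(490,353),(517,343)]: print("bar",ray(c,u/1.4,v/1.4,.139))
print("sample",ray(c,341,335,.018))
for t in ["sample1_mid","cap_grip"]:
    print(t,find(c,"scene",t),find(c,"scene",t,"recognise"))
w=cam("wrist"); save(w,"w1.png",s=1.4); print(w["o"],w["R"],w["f"])
for t in ["cap_grip","dispenser","sample1_mid"]: print(t,find(w,"wrist",t))
E
```

```text
time_s: 2.4
eef_pos: [0.3886, -0.0868, 0.312]
eef_rot: [0.0, 0.976, 0.217, 0.001]
wrist_force: [0.7, -0.4, 0.8]
opening: 0.998
time_s: 3.15
eef_pos: [0.47, 0.1848, 0.331]
eef_rot: [-0.0, 0.975, 0.22, -0.0]
wrist_force: [0.2, -1.5, -0.8]
opening: 0.996
t 3.15 p [0.47   0.1848 0.331 ] yaw -64.6 F [ 0.2 -1.5 -0.8] op 0.996
bar [0.5191 0.1935 0.139 ]
bar [0.4646 0.2018 0.139 ]
sample [0.6199 0.288  0.018 ]
sample1_mid [(array([ 0.6474, -0.1943,  0.0691]), 0.72)] [(array([ 0.5927, -0.0848,  0.0702]), 0.67)]
cap_grip [(array([0.4781, 0.1858, 0.1223]), 0.79), (array([ 0.6241, -0.0363,  0.0706]), 0.74), (array([0.6125, 0.2786, 0.0136]), 0.42), (array([0.48  , 0.1826, 0.1084]), 0.19)] [(array([0.4899, 0.1956, 0.1132]), 0.57), (array([ 0.5077, -0.4641,  0.0585]), 0.36)]
[0.53524182 0.21075057 0.47352834] [[ 4.23391629e-01 -8.68585078e-01 -2.57486875e-01]
 [-9.05946547e-01 -4.05736859e-01 -1.20989481e-01]
 [ 6.17742044e-04  2.84495279e-01 -9.58677242e-01]] 339.2646916644024
cap_grip [(array([0.4778, 0.1858, 0.1257]), 0.63)]
dispenser []
sample1_mid []
```

View pics/w1.png

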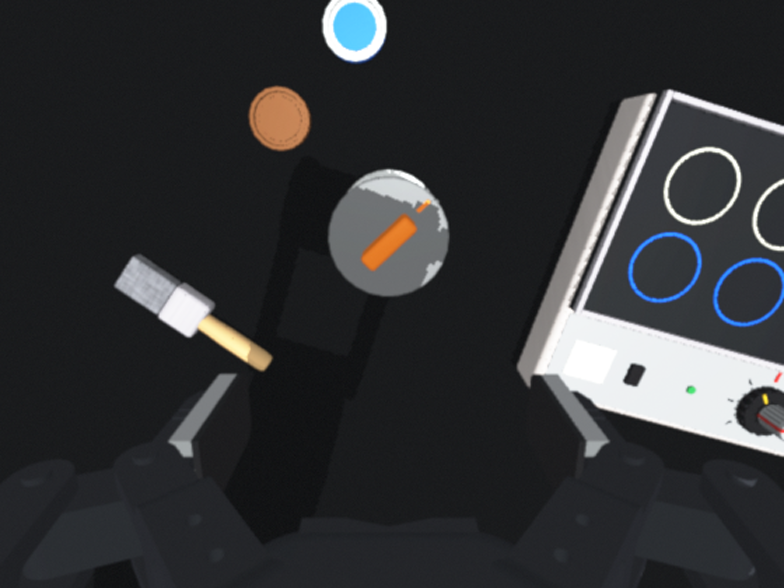

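The wrist view shows the orange bar at about (390,243), running up to the right, the blue sample at (355,27), a brown look-alike at (280,118), and the knob at (765,410).

```bash
cat >> h.py <<'E'
def blob(c,lo,hi,z,box=None,mn=60):
    h=cv2.cvtColor(c["img"],cv2.COLOR_RGB2HSV); m=cv2.inRange(h,lo,hi)
    n,l,s,ce=cv2.connectedComponentsWithStats(m); out=[]
    for i in range(1,n):
        if s[i,4]<mn: continue
        P=ray_pts(c,np.argwhere(l==i)[:,::-1],z); r=cv2.minAreaRect((P[:,:2]*1000).astype(np.float32)); b=cv2.boxPoints(r)
        e=max([b[1]-b[0],b[2]-b[1]],key=np.linalg.norm)
        out.append((np.round(np.array(r[0])/1000,4),np.round(r[1],1),round(float(np.degrees(np.arctan2(e[1],e[0]))%180),1),np.round(ce[i]),int(s[i,4])))
    return out
def ray_pts(c,uv,z):
    d=np.c_[(uv[:,0]-c["cx"])/c["f"],(uv[:,1]-c["cy"])/c["f"],np.ones(len(uv))]@c["R"].T
    return c["o"]+d*((z-c["o"][2])/d[:,2])[:,None]
E
python3 - <<'E'
from h import *
w=cam("wrist")
print("orange",*blob(w,(5,150,120),(18,255,255),.138),sep="\n")
print("blue@.018",*blob(w,(95,100,100),(125,255,255),.018),sep="\n")
print("blue@.07",*blob(w,(95,100,100),(125,255,255),.070),sep="\n")
E
```

```text
orange
(array([0.4798, 0.1851]), array([15.3, 45.6]), 158.7, array([277., 173.]), 684)
blue@.018
(array([0.6173, 0.281 ]), array([35.8, 35.9]), 131.8, array([253.,  19.]), 811)
(array([ 0.5523, -0.0813]), array([72. , 72.5]), 90.3, array([474., 190.]), 645)
(array([ 0.5661, -0.1717]), array([72.9, 68.7]), 38.3, array([534., 208.]), 579)
blue@.07
(array([0.608, 0.273]), array([31.7, 31.8]), 131.8, array([253.,  19.]), 811)
(array([ 0.5504, -0.048 ]), array([63.8, 64.2]), 90.3, array([474., 190.]), 645)
(array([ 0.5626, -0.128 ]), array([64.6, 60.9]), 38.3, array([534., 208.]), 579)
```

```bash
python3 -m pendant '[[[2,0,-30,-9.4,50],[2,0,-30,-9.4,50],[2,0,-30,-9.4,50],[2,0,-30,-9.4,50],[1,0,-30,-9.4,50],[0,0,-30,0,50],[0,0,0,0,50]]]'
python3 - <<'E'
from h import *
st(); w=cam("wrist")
print("orange",*blob(w,(5,150,120),(18,255,255),.138),sep="\n")
E
```

```text
time_s: 4.53
eef_pos: [0.4774, 0.1809, 0.1491]
eef_rot: [0.001, 0.982, -0.19, -0.003]
wrist_force: [-0.0, 0.4, -0.1]
opening: 0.584
t 4.525 p [0.4774 0.1809 0.1491] yaw -111.9 F [-0.   0.4 -0.1] op 0.584
orange
(array([0.5166, 0.1685]), array([1.9, 9.8]), 157.8, array([269., 180.]), 109)
(array([0.5315, 0.2418]), array([29.4, 31.6]), 109.4, array([112., 207.]), 3210)
(array([0.482 , 0.1826]), array([13.4, 50.6]), 158.7, array([269., 253.]), 2549)
```

```bash
python3 -m pendant '[[[2.5,3.5,-12,0.6,50],[0,0,-10,0,40],[0,0,-9,0,40],[0,0,0,0,30]]]'
python3 -m pendant '[[[0,0,0,0,0],[0,0,0,0,0],[0,0,0,0,0],[0,0,0,0,0]]]'
python3 -c "
from h import *
st(); c=cam('scene'); save(c,'s1.png',(290,190,430,330),4)"
```

```text
time_s: 5.08
eef_pos: [0.4811, 0.1849, 0.1194]
eef_rot: [0.0, 0.983, -0.184, -0.001]
wrist_force: [-0.6, -0.3, 0.5]
opening: 0.352
time_s: 5.58
eef_pos: [0.4821, 0.185, 0.1206]
eef_rot: [-0.0, 0.983, -0.184, 0.0]
wrist_force: [0.0, 0.2, 1.2]
opening: 0.151
t 5.575 p [0.4821 0.185  0.1206] yaw -111.3 F [0.  0.2 1.2] op 0.151
```

View pics/s1.png

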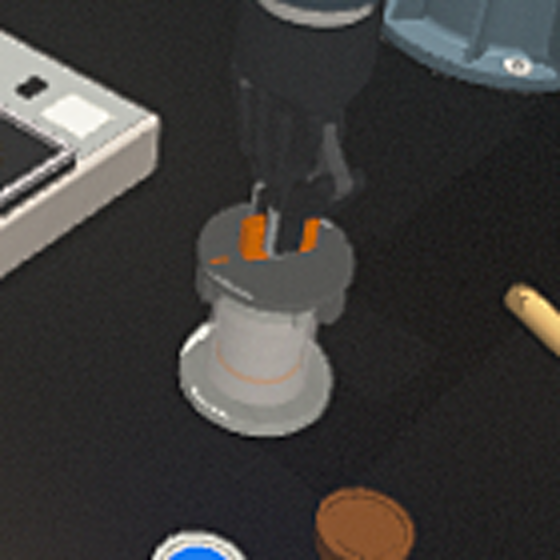

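The fingers hold the bar near its middle (opening 13 mm). Next I turn the cap anticlockwise.

```bash
python3 -m pendant '[[[0,0,0,6,0],[0,0,0,6,0],[0,0,0,6,0],[0,0,0,6,0],[0,0,0,6,0]]]'
python3 -m pendant '[[[0,0,0,6,0],[0,0,0,6,0],[0,0,0,6,0],[0,0,0,6,0],[0,0,0,6,0],[0,0,0,0,0]]]'; python3 -c "
from h import *
s=st(); print(s['torque'])"
```

```text
time_s: 6.25
eef_pos: [0.4821, 0.1851, 0.1206]
eef_rot: [-0.0, 0.997, 0.078, 0.0]
wrist_force: [-0.2, 0.1, 1.6]
opening: 0.14
time_s: 7.0
eef_pos: [0.4821, 0.185, 0.1206]
eef_rot: [0.0, 0.944, 0.331, 0.0]
wrist_force: [-0.5, -0.5, 3.2]
opening: 0.146
t 7.0 p [0.4821 0.185  0.1206] yaw -51.3 F [-0.5 -0.5  3.2] op 0.146
[0.01660195 0.09996404 0.08266504]
```

```bash
python3 -m pendant '[[[0,0,0,4,0],[0,0,0,3,0],[0,0,0,0,0]]]'; python3 -c "
from h import *
s=st(); print(s['torque'])"; python3 -m pendant '[[[0,0,0,3,0],[0,0,0,0,0]]]'; python3 -c "
from h import *
s=st(); print(s['torque'])"
```

```text
time_s: 7.38
eef_pos: [0.482, 0.1851, 0.1206]
eef_rot: [-0.0, 0.922, 0.388, 0.0]
wrist_force: [-0.9, 0.2, 3.4]
opening: 0.149
t 7.375 p [0.482  0.1851 0.1206] yaw -44.4 F [-0.9  0.2  3.4] op 0.149
[0.12425618 0.14060953 0.11968988]
time_s: 7.62
eef_pos: [0.4818, 0.1851, 0.1206]
eef_rot: [-0.0, 0.911, 0.412, 0.0]
wrist_force: [-1.5, 0.9, 5.0]
opening: 0.146
t 7.625 p [0.4818 0.1851 0.1206] yaw -41.4 F [-1.5  0.9  5. ] op 0.146
[0.14727757 0.33361911 0.08130108]
```

```bash
python3 -m pendant '[[[0,0,0,-4,0],[0,0,0,-2,0],[0,0,5,0,0],[0,0,5,0,0],[0,0,8,0,0],[0,0,10,0,0],[0,0,12,0,0],[0,0,20,0,0]]]';python3 -m pendant '[[[0,0,30,0,0],[0,0,0,0,0]]]'; python3 -c "
from h import *
st(); c=cam('scene'); save(c,'s2.png',(280,150,440,350),3)
print(find(c,'scene','dispenser_mouth'),find(c,'scene','dish1_mid'),find(c,'scene','sample1_mid'),find(c,'scene','cap_grip'))
print(*blob(c,(95,100,100),(125,255,255),.018),sep='\n')"
```

```text
time_s: 8.62
eef_pos: [0.4814, 0.1849, 0.1809]
eef_rot: [-0.0, 0.931, 0.364, -0.0]
wrist_force: [0.4, -0.6, -1.3]
opening: 0.151
time_s: 8.88
eef_pos: [0.4838, 0.1853, 0.2134]
eef_rot: [0.001, 0.931, 0.364, 0.003]
wrist_force: [-0.2, 0.7, -2.8]
opening: 0.146
t 8.875 p [0.4838 0.1853 0.2134] yaw -47.3 F [-0.2  0.7 -2.8] op 0.146
[(array([0.4784, 0.1821, 0.1095]), 0.72), (array([ 0.5633, -0.1289,  0.0668]), 0.63), (array([0.3038, 0.318 , 0.0033]), 0.3)] [(array([0.6116, 0.2813, 0.0136]), 0.6)] [(array([ 0.5495, -0.0482,  0.0743]), 0.18)] [(array([0.4814, 0.1864, 0.2196]), 0.88)]
(array([-2.2155, -2.4489]), array([3718.4,  933.4]), 39.2, array([360.,  23.]), 2658)
(array([ 0.417 , -2.2986]), array([260.6, 126.2]), 76.4, array([105.,  63.]), 170)
(array([-0.9596,  0.0337]), array([249.6,  26.6]), 23.5, array([557., 131.]), 84)
(array([ 0.5412, -0.2743]), array([63.1, 66.9]), 144.4, array([240., 205.]), 62)
(array([ 0.5276, -0.1869]), array([63.3, 69.2]), 144.4, array([258., 216.]), 73)
(array([ 0.5117, -0.1012]), array([67.9, 66.3]), 54.4, array([278., 229.]), 83)
(array([0.6195, 0.2832]), array([33.9, 37.1]), 144.4, array([340., 333.]), 193)
(array([0.6376, 0.2986]), array([20.5, 48.2]), 129.0, array([339., 344.]), 61)
(array([0.7878, 0.3681]), array([32.9, 77.8]), 144.4, array([307., 413.]), 429)
```

View pics/s2.png

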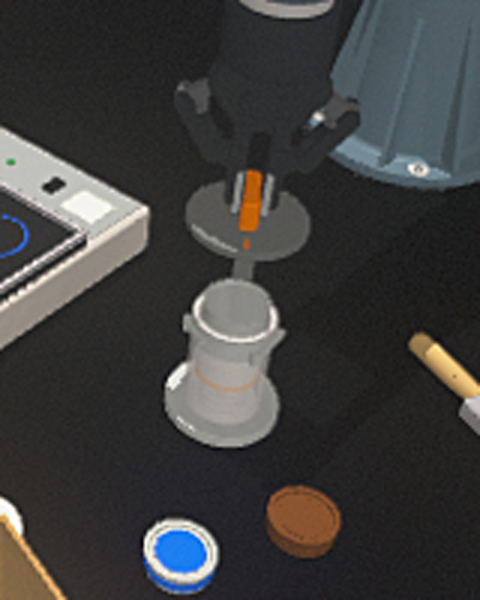

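```bash
python3 -m pendant '[[[-31,-21,0,0,0],[-31,-21,0,0,0],[-31,-21,-10,0,0],[-31,-21,-30,0,0],[0,0,-40,0,0],[0,0,-40,0,0],[0,0,-30,0,0],[0,0,0,0,0]]]';python3 -m pendant '[[[0,0,-12,0,0],[0,0,-8,0,0],[0,0,-5,0,0],[0,0,0,0,0]]]'
```

```text
time_s: 10.12
eef_pos: [0.3549, 0.101, 0.058]
eef_rot: [-0.001, 0.931, 0.364, -0.003]
wrist_force: [-0.1, 0.4, -1.5]
opening: 0.15
time_s: 10.62
eef_pos: [0.3577, 0.101, 0.0352]
eef_rot: [-0.0, 0.931, 0.364, -0.0]
wrist_force: [0.1, -0.4, -0.7]
opening: 0.148
```

```bash
python3 -m pendant '[[[0,0,-3,0,0],[0,0,0,0,0]]]';python3 -m pendant '[[[0,0,-2,0,0],[0,0,0,0,0]]]'; python3 -c "
from h import *
c=cam('scene'); print(find(c,'scene','cap_grip'),find(c,'scene','dish1_mid'))"
```

```text
time_s: 10.88
eef_pos: [0.3584, 0.101, 0.0326]
eef_rot: [0.0, 0.931, 0.364, 0.001]
wrist_force: [0.2, 0.7, 0.8]
opening: 0.145
time_s: 11.12
eef_pos: [0.3585, 0.101, 0.0325]
eef_rot: [0.0, 0.931, 0.365, -0.0]
wrist_force: [-12.8, -1.4, 36.0]
opening: 0.144
[(array([ 0.625 , -0.0389,  0.0681]), 0.68), (array([0.3546, 0.103 , 0.0385]), 0.6), (array([0.482 , 0.1856, 0.1091]), 0.37), (array([7.701e-01, 9.360e-02, 6.000e-04]), 0.34)] []
```

```bash
python3 -m pendant '[[[0,0,2,0,0],[0,0,0,0,40],[0,0,0,0,60],[0,0,30,0,65],[0,0,50,0,65],[0,0,60,0,65],[28,21,40,-8,65],[28,21,30,-8,65]]]';python3 -m pendant '[[[28,21,5,-8,68],[27,21,0,-9,68],[0,0,0,0,68]]]'; python3 - <<'E'
from h import *
st(); c=cam('scene'); print('cap',find(c,'scene','cap_grip')); print('dish',find(c,'scene','dish1_mid'))
w=cam('wrist'); save(w,'w2.png',s=1.4); print(w['o'])
for t in ['dispenser_mouth','dish1_mid','sample1_mid']: print(t,find(w,'wrist',t))
print(*blob(w,(95,100,100),(125,255,255),.018),sep='\n')
E
```

```text
time_s: 12.28
eef_pos: [0.4151, 0.1435, 0.2447]
eef_rot: [0.0, 0.973, 0.229, 0.002]
wrist_force: [-0.0, -0.9, 0.3]
opening: 0.765
time_s: 12.65
eef_pos: [0.4696, 0.1858, 0.2465]
eef_rot: [-0.0, 0.996, 0.085, -0.001]
wrist_force: [0.2, -0.5, 0.1]
opening: 0.794
t 12.65 p [0.4696 0.1858 0.2465] yaw -80.2 F [ 0.2 -0.5  0.1] op 0.794
cap [(array([0.3585, 0.1018, 0.0395]), 0.72)]
dish []
[0.53884453 0.19671508 0.38860179]
dispenser_mouth []
dish1_mid []
sample1_mid [(array([ 0.3037,  0.3187, -0.0011]), 0.41)]
(array([0.6124, 0.2799]), array([26.9, 36.3]), 99.9, array([206.,  14.]), 1012)
(array([0.6025, 0.2617]), array([ 8.7, 38.5]), 141.5, array([223.,  32.]), 86)
(array([ 0.549 , -0.0804]), array([74.1, 57.2]), 23.2, array([528., 143.]), 698)
```

View pics/w2.png

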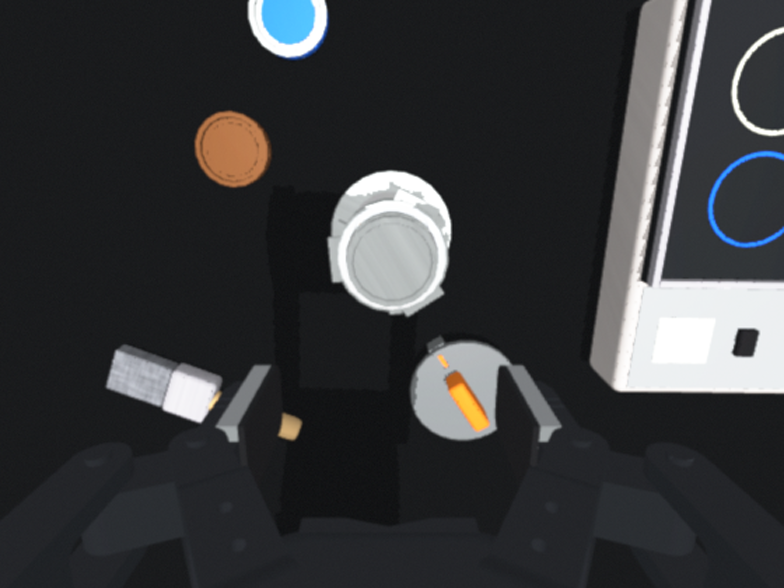

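The cap stands on the bench at (0.358,0.102). The open mouth is at about (392,256). I'll check the dish height from the scene camera.

```bash
python3 - <<'E'
from h import *
c=cam('scene'); save(c,'s3.png',(310,210,390,310),6)
for z in (.105,.1195):
  u,v=proj(c,(.48,.185,z)); print(z,(u-310)*6,(v-210)*6)
w=cam('wrist')
for z in (.105,.1195): print(z,ray(w,392/1.4,256/1.4,z))
E
```

```text
0.105 286.16309502601746 266.74091284862027
0.1195 290.62381976157883 239.5616183020714
0.105 [0.4802 0.1839 0.105 ]
0.1195 [0.4832 0.1845 0.1195]
```

View pics/s3.png

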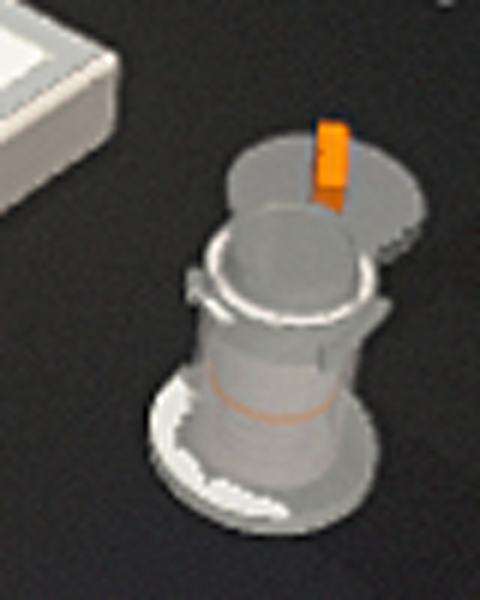

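```bash
python3 -m pendant '[[[5,-1,-30,0,68],[5.5,-1,-35,0,68],[0,0,-35,0,68],[0,0,-20,0,68],[0,0,-14,0,68],[0,0,0,0,68]]]'; python3 -m pendant '[[[0,0,-6,0,68],[0,0,0,0,68]]]'; python3 -c "
from h import *
st(); w=cam('wrist'); save(w,'w3.png',s=1.4)"
```

```text
time_s: 13.85
eef_pos: [0.4787, 0.1828, 0.1126]
eef_rot: [0.0, 0.996, 0.085, -0.001]
wrist_force: [0.6, 0.6, -0.4]
opening: 0.793
time_s: 14.1
eef_pos: [0.4796, 0.183, 0.1077]
eef_rot: [-0.0, 0.996, 0.085, 0.0]
wrist_force: [-0.0, 0.4, 0.2]
opening: 0.796
t 14.1 p [0.4796 0.183  0.1077] yaw -80.3 F [-0.   0.4  0.2] op 0.796
```

View pics/w3.png

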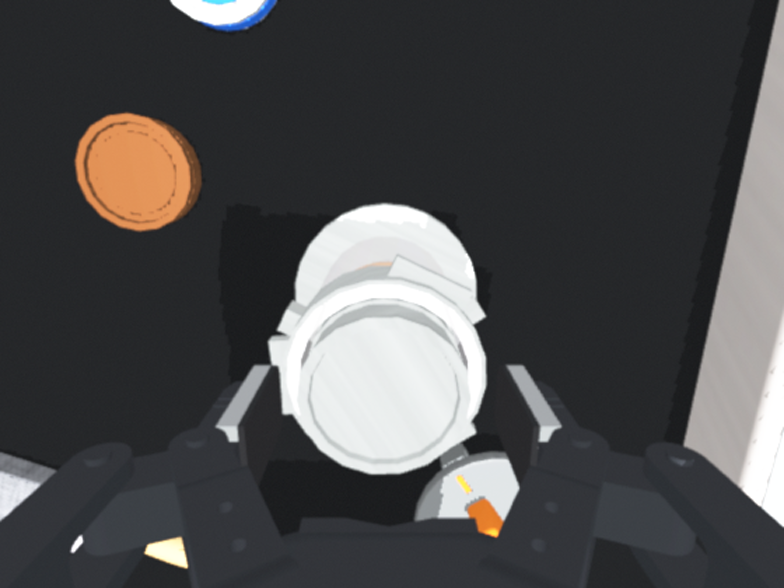

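The dish protrudes above the mouth and sits between the fingers. I'll close on it and lift a little.

```bash
python3 -c "
from h import *
w=cam('wrist'); print(ray(w,385/1.4,388/1.4,.1195), [proj(w,(.4796,.183,z)) for z in (.1077,.1195)])"
python3 -m pendant '[[[0,0,-1.5,0,50],[0,0,0,0,40],[0,0,0,0,30],[0,0,0,0,30]]]'; python3 -m pendant '[[[0,0,10,0,30],[0,0,20,0,30],[0,0,20,0,30],[0,0,0,0,30]]]'
python3 - <<'E'
from h import *
c=cam('scene'); save(c,'s4.png',(270,150,430,310),3); print(find(c,'scene','dish1_mid'))
w=cam('wrist'); save(w,'w4.png',s=1)
E
```

```text
[0.4826 0.1842 0.1195] [(np.float64(276.7080148545137), np.float64(271.1730092319375)), (np.float64(276.6813152833641), np.float64(283.74981043492005))]
time_s: 14.7
eef_pos: [0.4794, 0.183, 0.1058]
eef_rot: [-0.0, 0.996, 0.085, 0.0]
wrist_force: [-0.2, -0.8, 0.1]
opening: 0.603
time_s: 15.2
eef_pos: [0.4807, 0.1832, 0.1579]
eef_rot: [-0.0, 0.996, 0.085, 0.002]
wrist_force: [-0.7, -0.2, -0.6]
opening: 0.596
[]
```

View pics/s4.png

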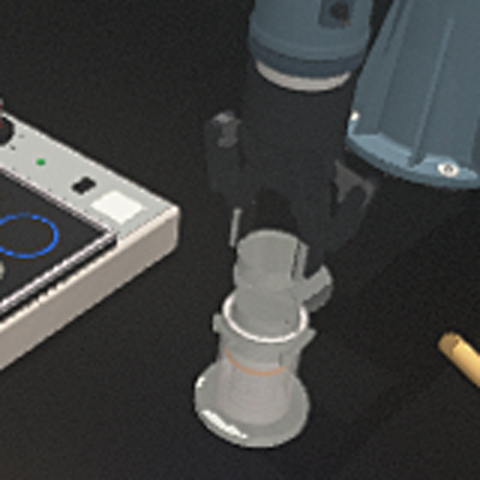

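The dish is held by its sides and the next one is rising. I'll carry it toward the plate and measure the rings from the wrist.

```bash
python3 -m pendant '[[[10,-47,10,0,30],[10,-47,10,0,30],[10,-47,10,0,30],[10,-47,10,0,30],[10,-47,10,0,30],[10,-47,10,0,30],[0,0,0,0,30]]]'
python3 - <<'E'
from h import *
st(); w=cam('wrist'); save(w,'w5.png',s=1.4)
print(*blob(w,(95,100,80),(125,255,255),.070),sep='\n')
print('white1',*find(w,'wrist','white1',k=6),sep='\n');print('blue1',*find(w,'wrist','blue1',k=6),sep='\n');print('timer',find(w,'wrist','timer_grip'))
E
```

```text
time_s: 16.23
eef_pos: [0.5397, -0.1023, 0.2156]
eef_rot: [0.0, 0.997, 0.083, 0.0]
wrist_force: [0.6, 1.0, -0.5]
opening: 0.598
t 16.225 p [ 0.5397 -0.1023  0.2156] yaw -80.5 F [ 0.6  1.  -0.5] op 0.598
(array([ 0.5506, -0.0482]), array([62.9, 62.5]), 52.1, array([217., 171.]), 979)
(array([ 0.5638, -0.1294]), array([62.3, 62.7]), 99.5, array([313., 170.]), 1046)
(array([ 0.5768, -0.2101]), array([63.2, 63.9]), 99.5, array([408., 172.]), 1155)
white1
(array([ 0.6225, -0.0355,  0.0736]), 0.97)
(array([ 0.6359, -0.1221,  0.0714]), 0.94)
(array([ 0.644 , -0.2011,  0.0682]), 0.93)
blue1
(array([ 0.5668, -0.1322,  0.067 ]), 0.97)
(array([ 0.5754, -0.2116,  0.0687]), 0.95)
(array([ 0.5508, -0.0493,  0.0713]), 0.64)
timer [(array([ 0.4703, -0.2161,  0.0881]), 0.91)]
```

View pics/w5.png

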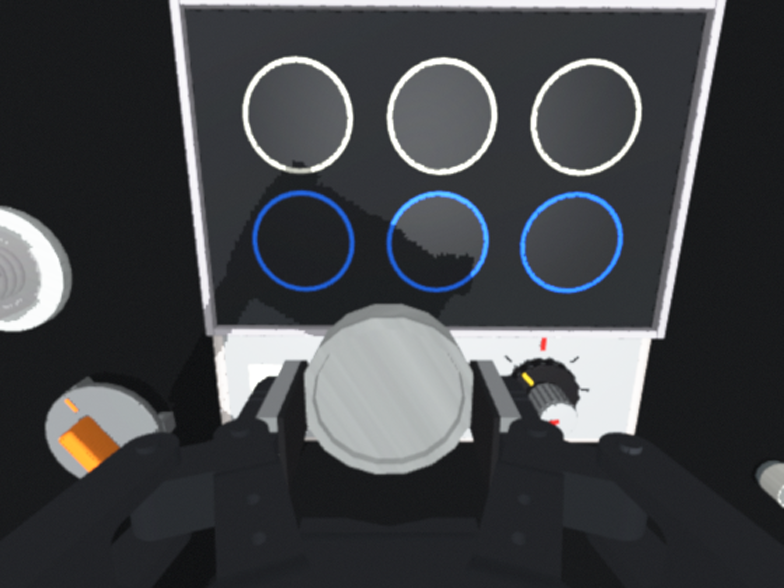

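```bash
python3 - <<'E'
from h import *
w=cam('wrist'); t=np.array([.5397,-.1023]); a=np.linspace(0,6.283,200)
for zt in (.227,.229,.231):
  for d in (-2,0,2,4):
    P=[proj(w,(t[0]+d*.001+.027*np.cos(x),t[1]+.027*np.sin(x),zt)) for x in a]; P=np.array(P)*1.4
    print(zt,d,P.min(0).round(),P.max(0).round())
E
```

```text
0.227 -2 [313. 320.] [490. 478.]
0.227 0 [314. 313.] [491. 472.]
0.227 2 [314. 307.] [493. 467.]
0.227 4 [315. 300.] [494. 462.]
0.229 -2 [312. 322.] [491. 482.]
0.229 0 [313. 316.] [492. 477.]
0.229 2 [313. 309.] [494. 471.]
0.229 4 [314. 302.] [496. 466.]
0.231 -2 [311. 324.] [492. 486.]
0.231 0 [312. 318.] [494. 481.]
0.231 2 [312. 311.] [495. 475.]
0.231 4 [313. 305.] [497. 470.]
```

```bash
python3 - <<'E'
from h import *
s=st(); w=cam('wrist'); s=st(); t=np.array(s["eef_pos"]); a=np.linspace(0,6.283,200)
print(*blob(w,(95,100,80),(125,255,255),.070),sep='\n')
for d in (-2,0,2,4):
    P=np.array([proj(w,(t[0]+d*.001+.027*np.cos(x),t[1]+.027*np.sin(x),t[2]+.0137)) for x in a])*1.4
    print(d,P.min(0).round(),P.max(0).round())
print(np.array(proj(w,t))*1.4)
E
```

```text
t 16.475 p [ 0.5387 -0.0977  0.2149] yaw -80.2 F [ 0.7  0.3 -0.4] op 0.599
t 16.525 p [ 0.5388 -0.0977  0.2151] yaw -80.2 F [ 0.7  0.1 -1. ] op 0.598
(array([ 0.5504, -0.0482]), array([62.1, 62.8]), 99.8, array([222., 170.]), 976)
(array([ 0.564 , -0.1294]), array([63. , 62.6]), 10.0, array([319., 170.]), 1062)
(array([ 0.5766, -0.21  ]), array([63.3, 63.3]), 57.4, array([414., 173.]), 1151)
-2 [297. 322.] [476. 482.]
0 [298. 316.] [477. 476.]
2 [299. 309.] [479. 471.]
4 [299. 303.] [480. 466.]
[387.4650524  379.60845535]
```

The first dish is held centred, and all six rings show clearly. Fitted ring centres:

| Row | y ≈ -0.04 | y ≈ -0.12 | y ≈ -0.2 |
|---|---|---|---|
| Blue | (0.550,-0.048) | (0.564,-0.129) | (0.577,-0.210) |
| White | (0.622,-0.037) | (0.635,-0.118) | (0.648,-0.199) |

```bash
python3 -m pendant '[[[28,20,-10,0,30],[28,20,-10,0,30],[27,21,-20,0,30],[0,0,-40,0,30],[0,0,-30,0,30],[0,0,-15,0,30],[0,0,0,0,30],[0,0,0,0,30]]]'
```

```text
time_s: 17.52
eef_pos: [0.6233, -0.0381, 0.0924]
eef_rot: [0.0, 0.996, 0.085, 0.001]
wrist_force: [0.2, 0.1, 0.6]
opening: 0.597
```

```bash
python3 -m pendant '[[[-1.5,1,-8,0,30],[0,0,-6,0,30],[0,0,0,0,30],[0,0,0,0,30]]]'; python3 -m pendant '[[[0,0,-2.5,0,30],[0,0,0,0,30],[0,0,0,0,30]]]'
```

```text
time_s: 18.02
eef_pos: [0.6207, -0.0371, 0.0766]
eef_rot: [-0.0, 0.996, 0.085, -0.0]
wrist_force: [-0.2, -0.3, -0.6]
opening: 0.598
time_s: 18.4
eef_pos: [0.6209, -0.0371, 0.0764]
eef_rot: [0.0, 0.996, 0.085, -0.0]
wrist_force: [-6.8, 1.6, 14.5]
opening: 0.602
```

```bash
python3 -m pendant '[[[0,0,1.5,0,58],[0,0,0,0,64],[0,0,10,0,66],[0,0,30,0,68],[0,0,40,0,68],[-28,44,0,0,68],[0,0,0,0,68],[0,0,0,0,68]]]'
python3 - <<'E'
from h import *
s=st(); w=cam('wrist'); save(w,'w6.png',(100,0,560,420),1.4)
# dish top circle detection
g=cv2.cvtColor(w['img'],cv2.COLOR_RGB2GRAY)
for r in (cv2.HoughCircles(g,cv2.HOUGH_GRADIENT,1.2,40,param1=120,param2=35,minRadius=25,maxRadius=60) if True else [])[0][:8]:
  print(r,ray(w,r[0],r[1],.088),ray(w,r[0],r[1],.07))
E
```

```text
time_s: 19.4
eef_pos: [0.5931, 0.0069, 0.1562]
eef_rot: [0.0, 0.996, 0.085, 0.0]
wrist_force: [0.8, -0.1, -0.1]
opening: 0.796
t 19.4 p [0.5931 0.0069 0.1562] yaw -80.2 F [ 0.8 -0.1 -0.1] op 0.796
[347.40002 186.6      46.     ] [ 0.6251 -0.0331  0.088 ] [ 0.6218 -0.0375  0.07  ]
[ 64.200005 291.        58.      ] [0.5192 0.1441 0.088 ] [0.5069 0.1549 0.07  ]
[457.80002  177.        53.559998] [ 0.6429 -0.1001  0.088 ] [ 0.6411 -0.1103  0.07  ]
[334.2  280.2   36.64] [ 0.5592 -0.0391  0.088 ] [ 0.5503 -0.0441  0.07  ]
[450.6  280.2   36.88] [ 0.5728 -0.1182  0.088 ] [ 0.565  -0.1299  0.07  ]
[549. 285.  31.] [ 0.5808 -0.1865  0.088 ] [ 0.5737 -0.2041  0.07  ]
```

View pics/w6.png

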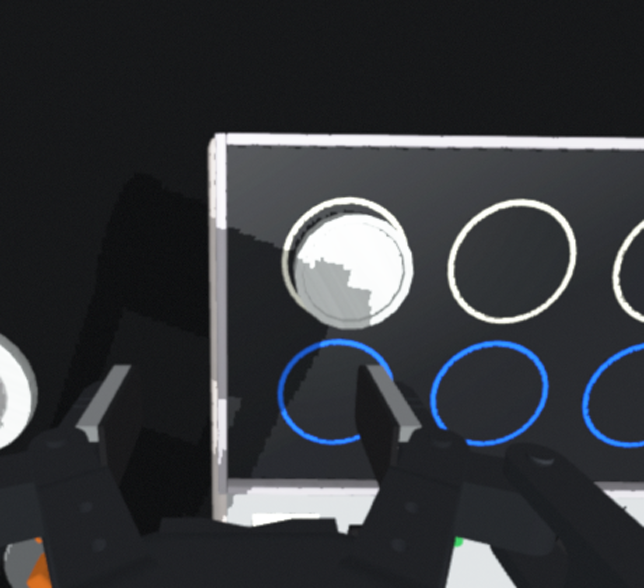

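The first dish lies centred in white ring 1: its top centre measures about (0.6206,-0.0367). Next is the second dish.

```bash
python3 -m pendant '[[[-28,44,0,0,68],[-28,44,0,0,68],[-28,44,0,0,68],[-29,45,0,0,68],[0,0,-10,0,68],[0,0,-15,0,68],[0,0,0,0,68],[0,0,0,0,68]]]'
```

```text
time_s: 20.45
eef_pos: [0.4804, 0.1829, 0.1305]
eef_rot: [0.0, 0.996, 0.084, -0.0]
wrist_force: [-0.9, -0.5, -0.7]
opening: 0.794
```

```bash
python3 -m pendant '[[[0,1,-12,0,68],[0,0,-8,0,68],[0,0,-4.5,0,68],[0,0,0,0,68],[0,0,0,0,50],[0,0,0,0,35],[0,0,0,0,30],[0,0,0,0,30]]]'; python3 -m pendant '[[[0,0,10,0,30],[0,0,20,0,30],[0,0,20,0,30],[0,0,0,0,30]]]'; python3 -c "
from h import *
c=cam('scene'); save(c,'s5.png',(270,150,430,310),3); w=cam('wrist'); save(w,'w7.png')"
```

```text
time_s: 21.45
eef_pos: [0.48, 0.185, 0.1065]
eef_rot: [-0.0, 0.996, 0.085, 0.0]
wrist_force: [0.8, 0.2, -0.4]
opening: 0.601
time_s: 21.95
eef_pos: [0.4812, 0.1852, 0.1584]
eef_rot: [-0.0, 0.996, 0.085, 0.002]
wrist_force: [-0.1, 0.0, -0.5]
opening: 0.601
```

```bash
python3 -m pendant '[[[26,-50,0,0,30],[26,-50,0,0,30],[26,-50,0,0,30],[26,-50,0,0,30],[26,-50,0,0,30],[25,-53,0,0,30],[0,0,-30,0,30],[0,0,-25,0,30]]]'; python3 -m pendant '[[[0,0,-10,0,30],[0,0,0,0,30],[0,0,0,0,30]]]'
```

```text
time_s: 23.05
eef_pos: [0.6339, -0.1188, 0.0986]
eef_rot: [-0.001, 0.996, 0.084, -0.001]
wrist_force: [-1.2, 0.0, -0.7]
opening: 0.599
time_s: 23.42
eef_pos: [0.6356, -0.1181, 0.0924]
eef_rot: [0.0, 0.996, 0.085, 0.001]
wrist_force: [0.4, -0.4, -0.3]
opening: 0.6
```

```bash
python3 -m pendant '[[[0,0,-8,0,30],[0,0,-6,0,30],[0,0,0,0,30],[0,0,-2,0,30],[0,0,0,0,30]]]'; python3 -m pendant '[[[0,0,1.5,0,58],[0,0,0,0,64],[0,0,10,0,66],[0,0,30,0,68],[0,0,40,0,68],[-26,50,0,0,68],[-26,50,0,0,68],[0,0,0,0,68]]]'; python3 -c "
from h import *
w=cam('wrist'); save(w,'w8.png',(100,0,560,420),1.4)
s=cam('side'); save(s,'sd1.png',(200,150,400,300),3)
print('smp',blob(cam('scene'),(95,100,100),(125,255,255),.018))"
```

```text
time_s: 24.05
eef_pos: [0.635, -0.1181, 0.0758]
eef_rot: [0.0, 0.996, 0.085, 0.0]
wrist_force: [-1.4, 0.5, 2.5]
opening: 0.602
time_s: 25.05
eef_pos: [0.5812, -0.0147, 0.1574]
eef_rot: [-0.0, 0.996, 0.087, -0.0]
wrist_force: [-0.4, -0.5, 0.6]
opening: 0.796
smp [(array([-2.6595, -3.2449]), array([1688.5,  308.1]), 37.4, array([345.,   7.]), 293), (array([-1.3682, -1.3702]), array([1454.9,  202.2]), 37.9, array([383.,  63.]), 949), (array([-1.8482, -1.3786]), array([430.6,  82.1]), 1.0, array([422.,  45.]), 123), (array([-1.849 , -1.1856]), array([429.9,  89.2]), 0.2, array([442.,  50.]), 151), (array([ 0.417 , -2.2986]), array([260.6, 126.2]), 76.4, array([105.,  63.]), 170), (array([-0.9596,  0.0337]), array([249.6,  26.6]), 23.5, array([557., 131.]), 84), (array([ 0.5412, -0.2743]), array([63.1, 66.9]), 144.4, array([240., 205.]), 62), (array([ 0.5276, -0.1869]), array([63.3, 69.2]), 144.4, array([258., 216.]), 70), (array([0.636 , 0.3153]), array([36.6, 35.8]), 9.7, array([344., 348.]), 218), (array([0.6546, 0.3301]), array([20.6, 48.7]), 127.3, array([343., 359.]), 65), (array([0.7878, 0.3681]), array([32.9, 77.8]), 144.4, array([307., 413.]), 429)]
```

The scene camera shows the sample has been knocked to about (0.636,0.315), so I'll re-measure it before gripping. On to the third dish.

```bash
python3 -m pendant '[[[-26,50,0,0,68],[-26,50,0,0,68],[-26,50,0,0,68],[-25,52,0,0,68],[0,0,-12,0,68],[0,0,-15,0,68],[0,0,0,0,68],[0,0,0,0,68]]]'
```

```text
time_s: 26.2
eef_pos: [0.4805, 0.1827, 0.1296]
eef_rot: [0.0, 0.996, 0.084, -0.0]
wrist_force: [-0.2, -0.1, 0.5]
opening: 0.795
```

```bash
python3 -m pendant '[[[0,1,-12,0,68],[0,0,-8,0,68],[0,0,-3.5,0,68],[0,0,0,0,68],[0,0,0,0,50],[0,0,0,0,35],[0,0,0,0,30],[0,0,0,0,30]]]'; python3 -m pendant '[[[0,0,10,0,30],[0,0,20,0,30],[0,0,20,0,30],[0,0,0,0,30]]]'; python3 -m pendant '[[[28,-54,0,0,30],[28,-54,0,0,30],[28,-54,0,0,30],[28,-54,0,0,30],[28,-54,0,0,30],[28,-54,0,0,30],[0,-60,0,0,30],[0,0,0,0,30]]]'
```

```text
time_s: 27.2
eef_pos: [0.48, 0.185, 0.1065]
eef_rot: [-0.0, 0.996, 0.085, 0.0]
wrist_force: [-0.2, -0.6, 0.5]
opening: 0.6
time_s: 27.7
eef_pos: [0.4812, 0.1852, 0.1584]
eef_rot: [-0.0, 0.996, 0.085, 0.002]
wrist_force: [-0.7, 0.2, -0.9]
opening: 0.598
time_s: 28.7
eef_pos: [0.647, -0.2038, 0.1548]
eef_rot: [0.0, 0.997, 0.082, -0.001]
wrist_force: [-0.7, 0.7, -0.9]
opening: 0.599
```

```bash
python3 -m pendant '[[[0,0,-30,0,30],[0,0,-25,0,30],[0,0,-10,0,30],[0,0,0,0,30],[0,0,0,0,30]]]'
```

```text
time_s: 29.32
eef_pos: [0.6486, -0.199, 0.0925]
eef_rot: [0.0, 0.996, 0.085, 0.001]
wrist_force: [-0.1, -0.2, -0.2]
opening: 0.599
```

```bash
python3 -m pendant '[[[-0.5,0.5,-8,0,30],[0,0,-6,0,30],[0,0,0,0,30],[0,0,-2,0,30],[0,0,0,0,30]]]'; python3 -m pendant '[[[0,0,1.5,0,58],[0,0,0,0,64],[0,0,10,0,66],[0,0,30,0,68],[0,0,40,0,68],[-35,30,15,0,68],[-35,30,15,0,68],[-35,40,15,0,68]]]';  python3 -m pendant '[[[0,0,0,0,68],[0,0,0,0,68]]]';python3 -c "
from h import *
w=cam('wrist'); save(w,'w9.png',s=1.4); st()
print('timer',find(w,'wrist','timer_grip'),find(w,'wrist','temp_mark'))
print([x for x in blob(cam('scene'),(95,100,100),(125,255,255),.018) if x[0][0]>.58])"
```

```text
time_s: 29.95
eef_pos: [0.6475, -0.1986, 0.0759]
eef_rot: [0.0, 0.996, 0.085, 0.0]
wrist_force: [-1.9, 0.8, 3.6]
opening: 0.599
time_s: 30.95
eef_pos: [0.5415, -0.0982, 0.2031]
eef_rot: [0.0, 0.996, 0.084, 0.001]
wrist_force: [0.6, 0.7, 0.7]
opening: 0.794
time_s: 31.2
eef_pos: [0.543, -0.0988, 0.2028]
eef_rot: [0.001, 0.996, 0.085, 0.001]
wrist_force: [-0.1, -0.4, 0.5]
opening: 0.795
t 31.25 p [ 0.543  -0.0991  0.2023] yaw -80.3 F [ 0.1 -0.2 -0.1] op 0.799
timer [(array([ 0.4734, -0.2179,  0.088 ]), 0.64)] [(array([ 0.481 , -0.2033,  0.0726]), 0.97)]
[(array([0.636 , 0.3153]), array([36.6, 35.8]), 9.7, array([344., 348.]), 218), (array([0.6546, 0.3301]), array([20.6, 48.7]), 127.3, array([343., 359.]), 66), (array([0.7878, 0.3681]), array([32.9, 77.8]), 144.4, array([307., 413.]), 429)]
```

View pics/w9.png

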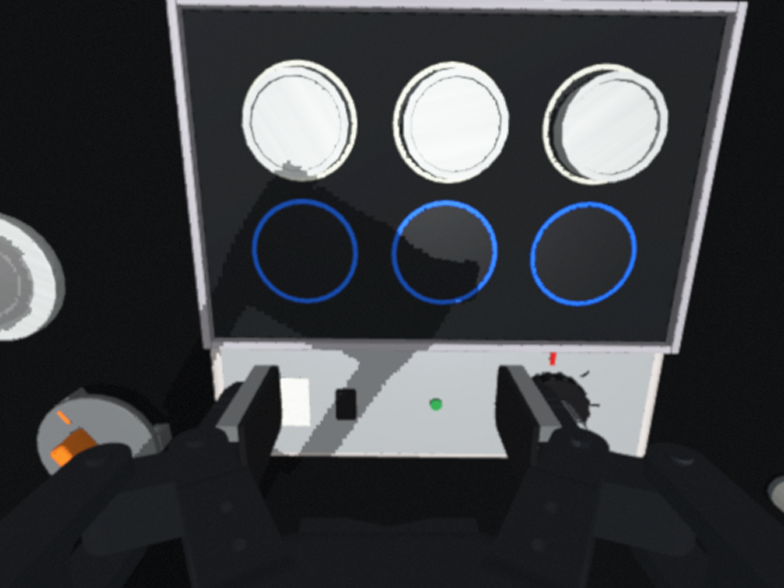

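The three plain dishes sit in the white rings. Now for the sample.

```bash
python3 -m pendant '[[[6,48,6,0,68],[6,48,6,0,68],[6,48,6,0,68],[6,48,6,0,68],[6,48,6,0,68],[6,48,6,0,68],[6,48,6,0,68],[6,48,6,0,68]]]'; python3 -m pendant '[[[0,20,0,0,68],[0,0,0,0,68],[0,0,0,0,68]]]';python3 -c "
from h import *
w=cam('wrist'); save(w,'w10.png',s=1.4); st()
print('blue',*blob(w,(95,100,80),(125,255,255),.018),sep='\n')
print('brown',*blob(w,(3,80,60),(18,255,255),.018),sep='\n')
print(find(w,'wrist','sample1_mid'))"
```

```text
time_s: 32.4
eef_pos: [0.5909, 0.2866, 0.2492]
eef_rot: [0.0, 0.996, 0.085, -0.0]
wrist_force: [0.2, 0.2, -1.2]
opening: 0.792
time_s: 32.78
eef_pos: [0.5904, 0.3039, 0.2491]
eef_rot: [0.0, 0.996, 0.084, -0.001]
wrist_force: [-0.7, -0.4, 0.9]
opening: 0.795
t 32.825 p [0.5905 0.3037 0.2493] yaw -80.4 F [-0.1  0.2  0.4] op 0.797
blue
(array([0.6274, 0.3108]), array([20.7, 36.8]), 113.4, array([276., 141.]), 512)
brown
(array([0.7573, 0.2863]), array([ 22.6, 103.8]), 99.7, array([333.,   9.]), 1500)
(array([0.677 , 0.3713]), array([54.3, 55. ]), 99.7, array([226.,  83.]), 2442)
(array([0.5222, 0.3129]), array([57.2, 55.2]), 9.7, array([260., 231.]), 1787)
[]
```

View pics/w10.png

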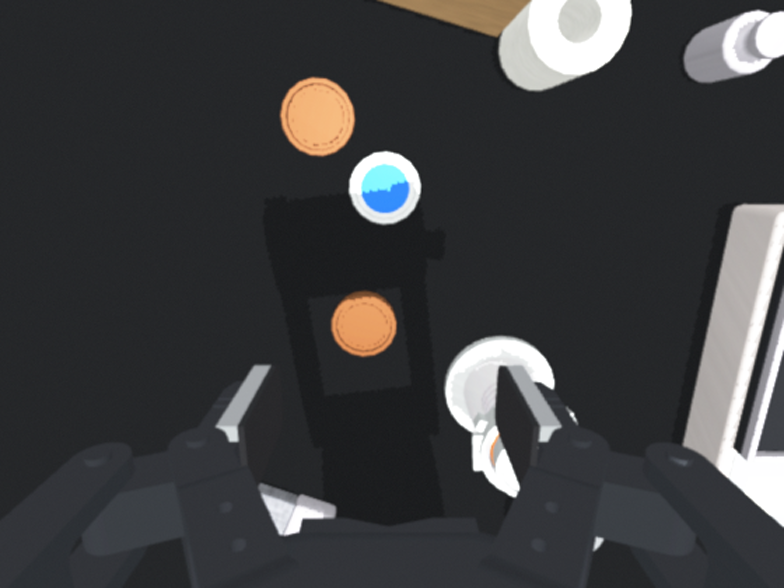

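```bash
python3 -c "
from h import *
w=cam('wrist'); print(ray(w,385/1.4,188/1.4,.018))"
python3 -m pendant '[[[14,3,-25,0,68],[15,3,-35,0,68],[14,2,-35,0,68],[0,0,-35,0,68],[0,0,-35,0,68],[0,0,0,0,68],[0,0,0,0,68]]]';python3 -c "
from h import *
w=cam('wrist'); save(w,'w11.png',s=1.4); st()
r=cv2.HoughCircles(cv2.cvtColor(w['img'],cv2.COLOR_RGB2GRAY),cv2.HOUGH_GRADIENT,1.2,40,param1=120,param2=35,minRadius=25,maxRadius=90)
for q in r[0][:5]: print(q,ray(w,q[0],q[1],.018))
print('blue',*blob(w,(85,80,80),(125,255,255),.018),sep='\n')
"
```

```text
[0.6353 0.3133 0.018 ]
time_s: 33.8
eef_pos: [0.6344, 0.3132, 0.0865]
eef_rot: [-0.0, 0.996, 0.085, 0.001]
wrist_force: [0.9, 1.5, 0.7]
opening: 0.797
t 33.85 p [0.6348 0.3135 0.0873] yaw -80.3 F [ 0.3  0.  -0.1] op 0.797
[275.40002 220.20001  40.36   ] [0.6365 0.3145 0.018 ]
[195.00002 141.       43.48   ] [0.6784 0.3714 0.018 ]
[252.6  363.    29.44] [0.523  0.3125 0.018 ]
blue
(array([0.6579, 0.3166]), array([13. , 43.7]), 96.2, array([276., 185.]), 246)
(array([0.6355, 0.314 ]), array([36.6, 37. ]), 126.8, array([276., 221.]), 2409)
```

```bash
python3 -m pendant '[[[1,0.7,-30,0,68],[0,0,-30,0,68],[0,0,-12,0,68],[0,0,-4,0,68],[0,0,0,0,68],[0,0,0,0,68]]]'; python3 -m pendant '[[[0,0,-2.5,0,68],[0,0,0,0,50],[0,0,0,0,35],[0,0,0,0,30],[0,0,0,0,30]]]'
```

```text
time_s: 34.6
eef_pos: [0.6353, 0.3145, 0.0104]
eef_rot: [-0.0, 0.996, 0.085, 0.001]
wrist_force: [0.6, -0.2, -0.4]
opening: 0.797
time_s: 35.22
eef_pos: [0.6348, 0.3144, 0.0071]
eef_rot: [-0.0, 0.996, 0.085, 0.001]
wrist_force: [-1.2, -0.1, 5.7]
opening: 0.594
```

```bash
python3 -m pendant '[[[0,0,8,0,30],[0,0,44,0,30],[0,0,50,0,30],[0,0,50,0,30],[-12,-52,0,0,30],[-12,-52,0,0,30],[-12,-52,0,0,30],[-12,-52,0,0,30]]]'; python3 -m pendant '[[[-12,-52,0,0,30],[-12,-52,0,0,30],[-13,-51,0,0,30],[0,0,-20,0,30],[0,0,-20,0,30],[0,0,-15,0,30],[0,0,0,0,30],[0,0,0,0,30]]]'; python3 -c "
from h import *
w=cam('wrist'); save(w,'w12.png'); st()
print('blue',*blob(w,(85,80,80),(125,255,255),.07),sep='\n')"
```

```text
time_s: 36.22
eef_pos: [0.5855, 0.1046, 0.1583]
eef_rot: [0.0, 0.996, 0.085, -0.0]
wrist_force: [0.6, 0.1, -0.2]
opening: 0.596
time_s: 37.22
eef_pos: [0.5498, -0.0487, 0.1039]
eef_rot: [0.0, 0.996, 0.085, 0.0]
wrist_force: [-1.1, -0.0, 0.2]
opening: 0.598
t 37.275 p [ 0.55   -0.0488  0.1041] yaw -80.2 F [-0.2 -0.4 -0.3] op 0.598
blue
(array([ 0.5633, -0.0451]), array([35.8, 61.9]), 102.0, array([276., 216.]), 1659)
(array([ 0.5636, -0.1291]), array([62.2, 62.7]), 99.8, array([423., 239.]), 1941)
(array([ 0.5692, -0.193 ]), array([61.9, 25.8]), 23.0, array([531., 248.]), 877)
(array([ 0.5279, -0.0527]), array([49.8, 49.7]), 9.8, array([277., 278.]), 5388)
```

```bash
python3 -m pendant '[[[0,0,-12,0,30],[0,0,-9,0,30],[0,0,-4,0,30],[0,0,0,0,30],[0,0,0,0,30]]]'; python3 -m pendant '[[[0,0,-2,0,30],[0,0,0,0,30],[0,0,0,0,30]]]'
```

```text
time_s: 37.9
eef_pos: [0.5494, -0.0489, 0.0784]
eef_rot: [0.0, 0.996, 0.085, 0.0]
wrist_force: [0.7, 0.1, -0.1]
opening: 0.6
time_s: 38.28
eef_pos: [0.5497, -0.049, 0.077]
eef_rot: [0.0, 0.996, 0.085, 0.0]
wrist_force: [-1.7, 0.7, 5.5]
opening: 0.593
```

```bash
python3 -m pendant '[[[0,0,1,0,58],[0,0,0,0,64],[0,0,10,0,66],[0,0,30,0,66],[0,0,40,0,66],[-35,-35,20,0,60],[-35,-35,20,0,50],[-35,-35,20,0,40]]]';  python3 -m pendant '[[[-35,-38,10,0,40],[0,0,0,0,40],[0,0,0,0,40]]]';python3 -c "
from h import *
w=cam('wrist'); save(w,'w13.png',s=1.4); st()
print('timer',find(w,'wrist','timer_grip'),find(w,'wrist','temp_mark'))
print('yellow',*blob(w,(22,120,100),(36,255,255),.072,mn=8),sep='\n')
print('red',*blob(w,(0,120,90),(4,255,255),.060,mn=5),*blob(w,(172,120,90),(180,255,255),.060,mn=5),sep='\n')
print('blue',*blob(w,(85,80,80),(125,255,255),.088),sep='\n')"
```

```text
time_s: 39.28
eef_pos: [0.4433, -0.1546, 0.2186]
eef_rot: [0.0, 0.996, 0.085, 0.0]
wrist_force: [0.4, -0.6, 0.6]
opening: 0.47
time_s: 39.65
eef_pos: [0.4095, -0.1918, 0.2277]
eef_rot: [0.0, 0.996, 0.084, 0.0]
wrist_force: [0.3, 0.1, -0.4]
opening: 0.471
t 39.7 p [ 0.4097 -0.1913  0.2273] yaw -80.2 F [-0.7 -0.5  0.6] op 0.467
timer [(array([ 0.4719, -0.2161,  0.0872]), 0.78)] [(array([ 0.4817, -0.2035,  0.0726]), 0.65)]
yellow
(array([ 0.4846, -0.2054]), array([10.7,  3.7]), 51.6, array([308., 109.]), 60)
red
(array([ 0.5068, -0.2141]), array([8.9, 2.6]), 11.7, array([321.,  84.]), 41)
(array([ 0.4684, -0.2178]), array([ 3.3, 15.2]), 109.0, array([317., 130.]), 59)
blue
(array([ 0.5338, -0.053 ]), array([ 5.2, 25.6]), 99.7, array([119.,   3.]), 238)
(array([ 0.5265, -0.0619]), array([18.1, 54.1]), 107.2, array([135.,  18.]), 752)
(array([ 0.5397, -0.1352]), array([21.2, 56.4]), 99.7, array([231.,  19.]), 582)
(array([ 0.5524, -0.2114]), array([21.8, 57.2]), 99.7, array([335.,  19.]), 594)
(array([ 0.4087, -0.4361]), array([25. , 13.9]), 71.8, array([547., 242.]), 351)
```

View pics/w13.png

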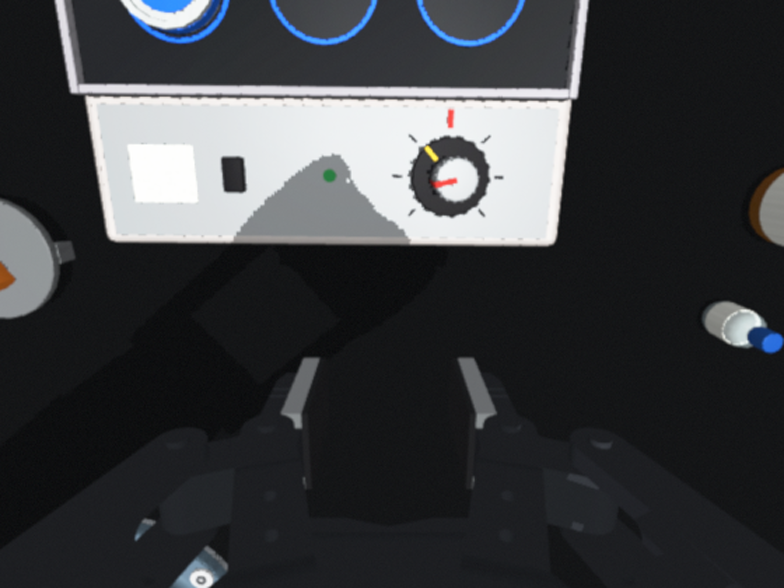

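The sample dish is down in blue ring 1 at the upper left. The knob top is at about (458,178) with its red pointer to image left, and the red mark is straight up at (451,118). I'll compute the knob axis and the angle to turn.

```bash
cat > kn.py <<'E'
from h import *
def knob(A=None):
    w=cam('wrist'); im=w['img']; h=cv2.cvtColor(im,cv2.COLOR_RGB2HSV)
    m=cv2.inRange(h,(0,110,80),(5,255,255))|cv2.inRange(h,(170,110,80),(180,255,255))
    g=cv2.cvtColor(im,cv2.COLOR_RGB2GRAY); u,v=proj(w,(.4725,-.217,.1)); u,v=int(u),int(v); o=np.array([u-40,v-40])
    sub=cv2.resize(g[v-40:v+40,u-40:u+40],None,fx=4,fy=4,interpolation=cv2.INTER_CUBIC)
    r=cv2.HoughCircles(sub,cv2.HOUGH_GRADIENT,1,30,param1=100,param2=25,minRadius=45,maxRadius=140)
    if r is not None:
        for q in r[0][:4]:
            c=o+q[:2]/4; print('circle r',q[2]/4,c,'z.1',ray(w,*c,.1)[:2],'z.072',ray(w,*c,.072)[:2])
    n,l,s,ce=cv2.connectedComponentsWithStats(m)
    for i in range(1,n):
        if s[i,4]<15 : continue
        uv=np.argwhere(l==i)[:,::-1]
        for z in (.1,.06):
            P=ray_pts(w,uv,z)[:,:2]
            vx,vy,x0,y0=cv2.fitLine((P*1000).astype(np.float32),cv2.DIST_L2,0,.01,.01).ravel()
            print('red',ce[i].round(),'z',z,'mid',P.mean(0).round(4),'ang',round(float(np.degrees(np.arctan2(vy,vx))),1),'len',(np.ptp((P@[vx,vy]))*1000).round(1))
    y=blob(w,(22,120,100),(36,255,255),.072,mn=8); print('yellow',y); return w
E
python3 -c "
from kn import *
knob()"
```

```text
circle r 28.6 [322.625 126.875] z.1 [ 0.4735 -0.2156] z.072 [ 0.4728 -0.2194]
circle r 16.3 [329.625 129.625] z.1 [ 0.4724 -0.2213] z.072 [ 0.4716 -0.2257]
red [323.  85.] z 0.1 mid [ 0.5033 -0.2094] ang 10.6 len 8.4
red [323.  85.] z 0.06 mid [ 0.5067 -0.2139] ang 10.6 len 9.7
red [318. 131.] z 0.1 mid [ 0.47   -0.2127] ang -70.8 len 13.4
red [318. 131.] z 0.06 mid [ 0.4685 -0.2177] ang -70.8 len 15.3
yellow [(array([ 0.4844, -0.2056]), array([10.2,  3.7]), 50.5, array([309., 110.]), 58)]
```

```bash
python3 -m pendant '[[[32,-14,-20,0,40],[31,-14,-20,0,40],[0,0,-30,0,40],[0,0,-30,0,40],[0,0,-25,0,40],[0,0,0,0,40],[0,0,0,0,40]]]'; python3 -c "
from kn import *
st(); w=knob(); save(w,'w14.png')"
```

```text
time_s: 40.72
eef_pos: [0.473, -0.2197, 0.103]
eef_rot: [0.0, 0.996, 0.085, 0.0]
wrist_force: [0.3, -0.5, 0.1]
opening: 0.47
t 40.725 p [ 0.473  -0.2197  0.103 ] yaw -80.2 F [ 0.3 -0.5  0.1] op 0.47
red [277. 180.] z 0.1 mid [ 0.5147 -0.2126] ang 10.1 len 8.0
red [277. 180.] z 0.06 mid [ 0.5067 -0.214 ] ang 10.1 len 10.2
red [263. 272.] z 0.1 mid [ 0.4698 -0.2136] ang -70.0 len 12.5
red [263. 272.] z 0.06 mid [ 0.4494 -0.2152] ang -70.0 len 15.9
yellow [(array([ 0.4845, -0.2052]), array([10.4,  3. ]), 49.2, array([254., 222.]), 104)]
```

```bash
python3 -m pendant '[[[0,0,-12,0,40],[0,0,-10,0,40],[0,0,-3,0,40],[0,0,0,0,40],[0,0,0,0,20],[0,0,0,0,10],[0,0,0,0,10],[0,0,0,0,10]]]'; python3 -c "
from kn import *
s=st(); print(s['torque'])"
```

```text
time_s: 41.78
eef_pos: [0.4724, -0.2194, 0.0778]
eef_rot: [-0.0, 0.996, 0.085, 0.0]
wrist_force: [-2.5, 2.9, 5.7]
opening: 0.261
t 41.775 p [ 0.4724 -0.2194  0.0778] yaw -80.3 F [-2.5  2.9  5.7] op 0.261
[ 0.6581797   0.3291536  -0.03299634]
```

```bash
python3 -m pendant '[[[0,0,0,-5,10],[0,0,0,-9,10],[0,0,0,-9,10],[0,0,0,-9,10],[0,0,0,-9,10],[0,0,0,-9,10],[0,0,0,0,10]]]';  python3 -m pendant '[[[0,0,0,-9,10],[0,0,0,-9,10],[0,0,0,-9,10],[0,0,0,-9,10],[0,0,0,-9,10],[0,0,0,-5,10],[0,0,0,0,10],[0,0,0,0,10]]]'; python3 -c "
from kn import *
s=st(); print(s['torque'])"
```

```text
time_s: 42.65
eef_pos: [0.4726, -0.2186, 0.0778]
eef_rot: [-0.001, 0.939, -0.345, -0.0]
wrist_force: [-0.2, 8.2, 6.6]
opening: 0.259
time_s: 43.65
eef_pos: [0.4733, -0.2182, 0.0778]
eef_rot: [0.002, -0.705, 0.709, 0.0]
wrist_force: [2.0, 9.6, 4.1]
opening: 0.258
t 43.65 p [ 0.4733 -0.2182  0.0778] yaw 179.7 F [2.  9.6 4.1] op 0.258
[ 1.49596713 -0.51538424 -0.02251488]
```

```bash
python3 -m pendant '[[[0,0,0,0,30],[0,0,0,0,40],[0,0,0,0,40],[0,0,12,0,40],[0,0,30,0,40],[0,0,40,0,40],[0,0,0,0,40],[0,0,0,0,40]]]'; python3 -c "
from kn import *
s=st(); w=knob(); save(w,'w15.png')"
```

```text
time_s: 44.65
eef_pos: [0.4722, -0.2199, 0.1596]
eef_rot: [0.0, -0.705, 0.709, -0.0]
wrist_force: [-0.8, 0.7, -0.6]
opening: 0.466
t 44.65 p [ 0.4722 -0.2199  0.1596] yaw 179.7 F [-0.8  0.7 -0.6] op 0.466
red [230. 219.] z 0.1 mid [ 0.501  -0.2269] ang 8.4 len 8.8
red [230. 219.] z 0.06 mid [ 0.5069 -0.2139] ang 8.4 len 10.5
red [265. 233.] z 0.1 mid [ 0.4792 -0.2178] ang 9.8 len 12.3
red [265. 233.] z 0.06 mid [ 0.4808 -0.2029] ang 9.8 len 14.8
yellow [(array([ 0.4867, -0.2026]), array([3.1, 2.2]), 88.7, array([256., 239.]), 15)]
```

The pointer line is now at 9.8°, and the mark direction is 8.4–9.8°. I'll back away to the earlier viewpoint to verify the knob, collar and plate.

```bash
python3 -m pendant '[[[0,0,30,10,40],[-10,4,30,10,40],[-10,4,8,10,40],[-10,4,0,10,40],[-10,4,0,10,40],[-10,4,0,10,40],[-10,4,0,10,40],[-3,4,0,10,40]]]';  python3 -m pendant '[[[0,0,0,10,40],[0,0,0,10,40],[0,0,0,0,40],[0,0,0,0,40]]]'; python3 -c "
from kn import *
s=st(); w=knob(); save(w,'w16.png',s=1.4)"
```

```text
time_s: 45.7
eef_pos: [0.4082, -0.1912, 0.2259]
eef_rot: [-0.001, 0.996, -0.087, -0.001]
wrist_force: [0.1, 0.2, 0.5]
opening: 0.467
time_s: 46.2
eef_pos: [0.409, -0.1916, 0.2266]
eef_rot: [-0.0, 0.997, 0.083, -0.0]
wrist_force: [-1.2, 0.3, -0.6]
opening: 0.47
t 46.2 p [ 0.409  -0.1916  0.2266] yaw -80.5 F [-1.2  0.3 -0.6] op 0.47
circle r 28.925 [321.125 125.125] z.1 [ 0.4737 -0.2152] z.072 [ 0.473  -0.2188]
circle r 16.025 [328.375 127.875] z.1 [ 0.4726 -0.2211] z.072 [ 0.4718 -0.2254]
circle r 14.025 [310.375 116.875] z.1 [ 0.4783 -0.2058] z.072 [ 0.4782 -0.2085]
red [322.  83.] z 0.1 mid [ 0.5034 -0.2096] ang 9.8 len 8.4
red [322.  83.] z 0.06 mid [ 0.5069 -0.214 ] ang 9.8 len 9.6
red [327. 117.] z 0.1 mid [ 0.4801 -0.2181] ang 14.9 len 12.1
red [327. 117.] z 0.06 mid [ 0.4801 -0.2238] ang 14.9 len 13.9
yellow [(array([ 0.4844, -0.2056]), array([10.7,  3.7]), 50.2, array([308., 109.]), 61)]
```

The collar's yellow mark is unmoved, but the pointer reads 10° from one view and 15° from another, so I'll look closer.

```bash
python3 -m pendant '[[[20,-9,-30,0,40],[20,-9,-40,0,40],[10,-5,-30,0,40],[0,0,0,0,40],[0,0,0,0,40]]]'; python3 -c "
from kn import *
s=st(); w=knob()
u,v=map(int,proj(w,(.4726,-.2198,.1))); x0,y0=max(u-60,0),max(v-110,0); save(w,'w17.png',(x0,y0,u+60,v+40),5)
A=np.array([.4726,-.2198])
for z in(.1,.06): print((np.array(proj(w,(*A,z)))-[x0,y0])*5)
"
```

```text
time_s: 46.88
eef_pos: [0.4595, -0.215, 0.1282]
eef_rot: [0.0, 0.996, 0.085, 0.0]
wrist_force: [-0.1, 0.3, 0.5]
opening: 0.47
t 46.875 p [ 0.4595 -0.215   0.1282] yaw -80.3 F [-0.1  0.3  0.5] op 0.47
red [288. 151.] z 0.1 mid [ 0.5113 -0.2118] ang 10.3 len 7.9
red [288. 151.] z 0.06 mid [ 0.5069 -0.2139] ang 10.3 len 9.8
red [289. 208.] z 0.1 mid [ 0.4822 -0.2174] ang 12.8 len 19.2
red [289. 208.] z 0.06 mid [ 0.4709 -0.2208] ang 12.8 len 23.7
yellow [(array([ 0.4845, -0.2052]), array([10.4,  2.9]), 50.0, array([268., 188.]), 84)]
[304.11450878 550.78398173]
[292.78060974 448.33826841]
```

View pics/w17.png

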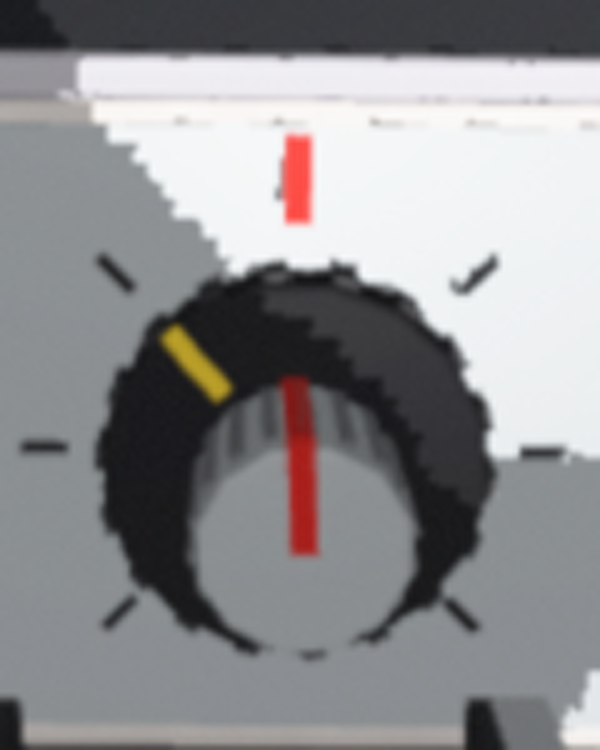

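Close up, the pointer top edge (304,553)→(300,455) lies within about 2° of the mark at (298,180), and the yellow collar mark is where it was. Its side stripe had biased the line fits. Now I retreat for a last check of the plate.

```bash
python3 -m pendant '[[[0,0,40,0,40],[10,25,40,0,40],[10,25,30,0,40],[10,25,20,0,40],[10,25,0,0,40],[0,0,0,0,40],[0,0,0,0,40]]]'; python3 -c "
from h import *
st(); w=cam('wrist'); save(w,'w18.png',s=1.4)
print('blue',*blob(w,(85,80,80),(125,255,255),.088),sep='\n')
print('ring',*blob(w,(85,80,80),(125,255,255),.07),sep='\n')
r=cv2.HoughCircles(cv2.cvtColor(w['img'],cv2.COLOR_RGB2GRAY),cv2.HOUGH_GRADIENT,1.2,40,param1=120,param2=35,minRadius=25,maxRadius=50)
for q in r[0][:8]: print(q,ray(w,q[0],q[1],.088))
c=cam('scene'); print(find(c,'scene','cap_grip'),find(c,'scene','jar'),find(c,'scene','weight'),find(c,'scene','brush'))
"
```

```text
time_s: 47.8
eef_pos: [0.4991, -0.1152, 0.2581]
eef_rot: [0.001, 0.996, 0.085, 0.0]
wrist_force: [0.5, -0.6, -0.4]
opening: 0.468
t 47.8 p [ 0.4991 -0.1152  0.2581] yaw -80.3 F [ 0.5 -0.6 -0.4] op 0.468
blue
(array([ 0.5536, -0.0526]), array([59.6, 55.2]), 46.2, array([224., 111.]), 657)
(array([ 0.564 , -0.1274]), array([59.6, 59.6]), 145.5, array([302., 120.]), 971)
(array([ 0.576 , -0.2043]), array([60. , 59.8]), 13.5, array([390., 121.]), 984)
(array([ 0.5502, -0.0494]), array([36.2, 36.8]), 99.7, array([214., 121.]), 1444)
(array([ 0.4156, -0.4258]), array([22.1, 12.3]), 23.0, array([554., 311.]), 148)
ring
(array([ 0.5527, -0.0497]), array([63. , 58.4]), 46.2, array([224., 111.]), 657)
(array([ 0.5637, -0.1288]), array([63., 63.]), 145.5, array([302., 120.]), 971)
(array([ 0.5764, -0.2101]), array([63.4, 63.2]), 13.5, array([390., 121.]), 984)
(array([ 0.5491, -0.0463]), array([38.3, 38.9]), 99.7, array([214., 121.]), 1444)
(array([ 0.4067, -0.4444]), array([23.4, 13. ]), 23.0, array([554., 311.]), 148)
[209.40001   36.600002  32.32    ] [ 0.6177 -0.038   0.088 ]
[389.40002  120.600006  31.48    ] [ 0.5774 -0.2037  0.088 ]
[301.80002  120.600006  33.64    ] [ 0.5642 -0.1268  0.088 ]
[306.6       34.2       36.760002] [ 0.6332 -0.1175  0.088 ]
[214.20001  120.600006  31.24    ] [ 0.551  -0.0499  0.088 ]
[399.00003   36.600002  36.4     ] [ 0.6445 -0.1939  0.088 ]
[ 87.   256.2   39.16] [0.3991 0.06   0.088 ]
[ 22.2     154.20001  34.12   ] [0.4917 0.1196 0.088 ]
[(array([0.3586, 0.1003, 0.0381]), 0.87), (array([ 0.6243, -0.0376,  0.0708]), 0.57)] [(array([ 0.4952, -0.4852, -0.0011]), 0.79)] [] [(array([ 3.053e-01,  3.180e-01, -1.000e-04]), 0.83), (array([ 0.5489, -0.0505,  0.0799]), 0.55)]
```

View pics/w18.png

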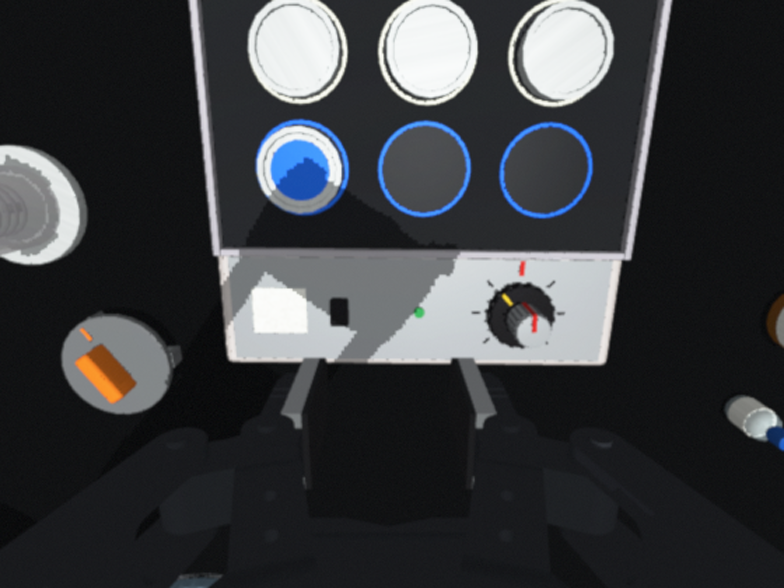

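The last picture shows three plain dishes in the white rings and the blue dish at (300,168) centred in blue ring 1. The cap stands on the bench and the pointer is at the mark. I'm handing in.

```bash
python3 -c "
from bench import order
print(order.hand_in())"
```

```text
the job is handed in; nothing more can be done
None
```

I finished the drying batch and handed it in at about 48 s of the 210 s allowed.

- **Cap:** I turned it about 70° anticlockwise, where the twist resistance showed no clear jump, and treated that as the stop. It was lifted off and stands on the bench at about (0.358, 0.101).
- **Dishes:** Three plain dishes from the dispenser are in the white rings. The first was checked on its own and sits about 1 mm from centre. The last picture shows all three inside their rings, but the rough circle fit there reads them 2–6 mm off, and I did not resolve that.
- **Sample:** Only one blue sample was found. It was knocked aside during the run, so I measured it again before gripping. It sits within about 1.5 mm of its blue ring's centre, and I left the two brown look-alikes alone.
- **Timer:** I turned the knob 100° clockwise. Automatic line fits of the pointer disagreed, reading 10–15° against the mark's roughly 9.5–10°. A close-up puts it about 2° short of the mark, so I left it there.
- **Collar:** The yellow mark on the temperature collar reads the same before and after, within about 1°.
- **Other things on the bench:** The jar and brush read where they were at the start. The check weight was not detected in the last scene picture, but the arm never went near it. I did not re-measure the roll and the vial at the end.

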